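# Load a clean vial into the collecting carousel and index it under the nozzle

### The job

Take the loose orange cap off the clean glass vial in the blue rack and leave the cap in the rack's cap tray, then set the open vial upright and fully home in the one empty pocket of the carousel, lowering it in rather than dropping it. Then turn the carousel exactly one click counter-clockwise (seen from above), so that this vial clicks into place under the steel nozzle. Do not turn it the other way or further, keep the other vials in their pockets, and leave the amber bottle and the flask where they are.

Things in the scene. Friction and masses are not known exactly. Their poses are not given: they have to be found in the camera images.
- wheel (a joint): Angle of the carousel wheel, rad, 0 at the start, growing counter-clockwise seen from above. The wheel is a 216 mm aluminium disc with six tubular grey pockets on a circle of 80 mm radius, 60 deg apart. A spring roller detent holds it at every 60 deg (1.047 rad) and pulls it into the nearest detent; over the hump the wheel runs on by itself. Breaking it out takes about 0.26 N m, and otherwise it turns smoothly with a light damped drag (0.12 N m s per rad).
- knob_grip (a point): Grip point of the wheel's black bar knob, on the wheel's axis, 140 mm above the bench. The bar is 46 mm long along this frame's y axis, 14 mm thick along its x axis and 34 mm high, its top 14 mm above this point and its underside 20 mm below it; the tops of the vials around it, 80 mm from the axis, are at 124 mm. It stands on a slim post and turns with the wheel. This frame is the wheel's: z up, -x towards the empty pocket.
- pocket (a point): Centre of the floor of the empty pocket, 54 mm above the bench; it turns with the wheel (same axes as knob_grip) and starts on the robot's side of the carousel, at the yellow mark on the white base. The pocket is a tube 31 mm inside, 37 mm outside and 30 mm deep, its mouth 30 mm above this point. The floor is 80 mm from the wheel's axis. Nearest neighbours are the two vials 80 mm away, centre to centre.
- nozzle (a point): Lower tip of the fixed steel nozzle, 129 mm above the bench and 80 mm from the wheel's axis, 60 deg counter-clockwise of the loading place. It clears the mouth of a seated open vial by 5 mm, but not a cap. A 5 mm steel tube runs from it, rising to 149 mm, outwards to a black clamp (top at 157 mm) on a column 158 mm from the axis. At the start an open vial stands under it.
- vial_mid (a point): Centre of the clean vial, a clear glass tube 28 mm in diameter and 70 mm high, closed and flat below (bottom edge bevelled 2 mm), 35 g; the point is half-way up on its axis, z up. At the start it stands in one of the two wells of the blue rack, its bottom 10 mm above the bench and the rack's block 30 mm high (20 mm of it in a 31 mm well), the orange cap on it.
- cap_mid (a point): Centre of the orange slip-over cap, 35 mm in diameter and 24 mm high, 15 g. It sits loosely over the vial's top: a skirt 14 mm deep and 31 mm inside, under a 10 mm crown which rests on the vial's rim; it lifts straight off. z up; the point is on its axis, 12 mm above its lower edge.
- cap_tray (a point): Centre of the inner floor of the cap tray, 4 mm above the bench: the open blue tray at one end of the rack, 82 mm along x by 92 mm along y inside, with a rim 14 mm above the bench. The rack (fixed, 90 x 230 mm) has the same axes; its two wells lie on its y axis, 82.5 and 147.5 mm to +y of this point, in a block 80 mm wide and 130 mm long that begins 50 mm to +y of it.
- amber: Bystander: small amber bottle with a black screw cap, 28 mm in diameter and 68 mm high, standing in the other well of the rack. Origin at its foot.
- flask: Bystander: conical glass flask, 82 mm wide at the foot, 140 mm high. Origin at its foot.
- vial1: Open glass vial, like the clean one (28 mm in diameter, 70 mm high), already in the carousel: in the pocket 60 deg counter-clockwise of the empty one, under the nozzle at the start. Origin at its foot.
- vial2: Open glass vial, like the clean one (28 mm in diameter, 70 mm high), already in the carousel: in the pocket 120 deg counter-clockwise of the empty one. Origin at its foot.
- vial3: Open glass vial, like the clean one (28 mm in diameter, 70 mm high), already in the carousel: in the pocket 180 deg counter-clockwise of the empty one. Origin at its foot.
- vial4: Open glass vial, like the clean one (28 mm in diameter, 70 mm high), already in the carousel: in the pocket 240 deg counter-clockwise of the empty one. Origin at its foot.
- vial5: Open glass vial, like the clean one (28 mm in diameter, 70 mm high), already in the carousel: in the pocket 300 deg counter-clockwise of the empty one. Origin at its foot.
There are look-alikes about, which are no part of the job. What is shaped like the vial4 but yellow is not meant.

How it is judged:
By the outcome, as a careful person would: the job done as asked, in the order asked, and still so for the second after the job is handed in, with the robot touching nothing.
It also fails if it takes over 72 s, if anything falls off the work surface, if the arm or the gripper's body presses on something with over 40 N, if the wrist force passes 120 N, or if a joint passes its speed limit or range.

### The arm

A 7-joint arm with a two-finger parallel gripper is mounted at the origin on the work surface. World frame = base frame: x ahead of the robot, y to its left, z up, the work surface at z = 0. Lengths are in m, angles in rad, forces in N, time in s.
With the tool pointing down it reaches from about 0.425 to 0.975 m from the base axis. Payload 16.7 kg.
Tool frame: the origin (TCP) lies at the very end of the fingers, on their centre line; the grasp point (between the pads) lies 19 mm behind it; z points along the fingers, x is the direction in which the jaws open and shut, and the axes are right-handed (so a half turn about z gives the same grasp; the last joint's range is limited). The gripper opens to 85 mm and grips with 20 to 120 N. Pads are 22 mm wide; open, the fingers measure 114 mm over their backs; the gripper's body (76 mm by 85 mm) begins 54 mm behind the grasp point. The pads swing forward as they close: fully open they stand 13 mm farther back than shut.
Start: joints at [1.185, 0.426, 0.074, 1.606, -0.034, 1.111, -0.067], TCP at [0.158, -0.656, 0.231] pointing down, gripper open.
Joint ranges: [-2.85, 2.85], [-0.5, 2.14], [-1.23, 1.37], [0.21, 2.46], [-1.02, 4.16], [0.16, 2.05], [-2.73, 2.73]. Speed limits (rad/s): [1.89, 1.89, 2.39, 2.39, 3.01, 3.01, 3.01].

### API

Orientations are given as a unit quaternion [x, y, z, w].
In Python, from workcell import r gives the robot as it stands.
- The arm moves only by the tool arm_command, never from a script. Its argument "increments" is text: rows parted by semicolons, each of 4 numbers parted by spaces: the shift along the tool's x, y, z in m, then the turn about the tool's z in degrees. A call has 1 to 5 rows; each row shifts and turns the commanded pose from where the row before left it, along the tool's axes as they then stand; what a row does not reach is not made up. A row lasts 1/8 s, in which the tool goes at most 62.5 mm and 10.7 degrees, less where a joint would pass 70% of its speed; a pose out of reach is approached as far as the arm can. A call is refused whole if a number of a shift passes 0.0625 or a number of a turn 10.7, either way. A call with a gripper value outside its range is refused whole. "hand" is the closure, from 0 (fully open) to 1 (shut), set as the call begins (left out, the last holds). The fingers move at their own pace and stop on an object; "force" is the grip in N (left out, the last holds). Time passes only in rows, so rows that do not move let the fingers close. It gives the time, the measured TCP pose, the force and the opening at its end, in the units of the state.
- r.sense(): the state, without advancing time (a new reading comes with each control period).
- r.capture(name): name is "side" or "top"; returns the picture (420x560x3 uint8, red, green, blue); there is no depth.
- r.camera_params(name): a dict with "intrinsics" (3x3 intrinsics, pixels), "distortion" ([k1, k2, p1, p2, k3] as OpenCV has them; the pictures are not rectified), "extrinsics" (4x4, takes a point from world to camera coordinates). Camera axes: x right, y down, z forward; pixel columns grow to the right and rows downward; lengths in m; the calibration is good to about 2 mm. A picture is of the moment at which its call begins. camera_params takes no time and is no camera call.
- r.sign_off(): hands the job in, once; it reports no verdict.
The state is a dict: "time": time; "joint_positions": joint angles; "qd": joint speeds; "joint_torque": joint torques, N m; "position": TCP position; "tool_rot": TCP orientation; "contact_force": force on the tool from outside, world axes, zero at the start; "ft_torque": the same for the moment, N m; "gripper_width": finger opening in m.
Only numpy, scipy, OpenCV 4.12 (cv2) and the standard library are available. Lean on these libraries where they do the work, as an engineer would, in place of code of your own. Each camera call takes 0.05 s, during which the arm holds its last target.

## Working session

There is one attempt and no reset: what is moved stays moved. The work goes in short steps, Python scripts to look and compute and a tool call to move; the robot and the scene stay as the last step left them, time stands still between calls to the robot, and variables do not carry over. Pictures are saved under pics/ and viewed, and the job is handed in when it is done.

Besides the shell and the picture viewer there is one more tool, called after "Emit:" by a JSON object that holds its "api" and its "payload". arm_command: Moves the arm, as the interface text tells. Its arguments: {"type":"object","properties":{"increments":{"type":"string"},"hand":{"type":"number"},"force":{"type":"number"}},"required":["increments"]}

```bash
mkdir -p pics; ls; python3 - <<'E'
from workcell import r
import cv2,json
import numpy as np
s=r.sense(); print(s)
for n in ("side","top"):
    im=r.capture(n); cv2.imwrite(f"pics/{n}0.png",im[:,:,::-1])
    p=r.camera_params(n); print(n,np.round(np.array(p["intrinsics"]),2).tolist(),p["distortion"],np.round(np.array(p["extrinsics"]),4).tolist())
E
```

```text
pics
{'time': 0.0, 'joint_positions': array([ 1.18548237,  0.42672578,  0.0738447 ,  1.60664373, -0.03410219,
        1.11079129, -0.06705293]), 'qd': array([ 0.00158564, -0.00113646, -0.00017118,  0.00072557,  0.00028332,
        0.00137953,  0.00129468]), 'joint_torque': array([ 1.46493807e-03, -9.49829006e+01,  3.76215175e+00, -4.63517618e+01,
        1.93476991e-02,  9.98783915e-03, -3.27900113e-05]), 'position': array([ 0.15757822, -0.65591172,  0.23059836]), 'tool_rot': array([ 7.85382833e-01, -6.19009998e-01, -5.41253630e-04, -3.67915353e-04]), 'contact_force': array([ 0.46658844, -1.38621969, -0.16248738]), 'ft_torque': array([-0.08426867,  0.02340001,  0.05183393]), 'gripper_width': 0.08561381327842207}
side [[381.21, 0.0, 277.23], [0.0, 381.21, 208.92], [0.0, 0.0, 1.0]] [-0.00445422  0.          0.          0.          0.        ] [[-0.8741, -0.4852, -0.022, 0.5356], [-0.3159, 0.6023, -0.7331, 0.2836], [0.3689, -0.6339, -0.6798, 0.5755], [0.0, 0.0, 0.0, 1.0]]
top [[398.06, 0.0, 281.06], [0.0, 398.06, 213.78], [0.0, 0.0, 1.0]] [-0.0708215  0.         0.         0.         0.       ] [[-0.0246, -0.9994, -0.0232, 0.0053], [-0.985, 0.0282, -0.1701, 0.6488], [0.1707, 0.0186, -0.9852, 0.9157], [0.0, 0.0, 0.0, 1.0]]
```

View pics/side0.png

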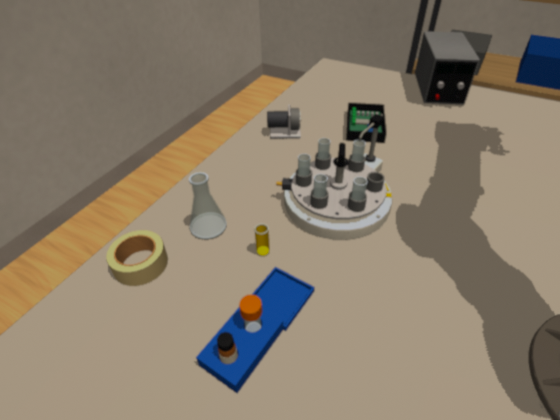

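View pics/top0.png

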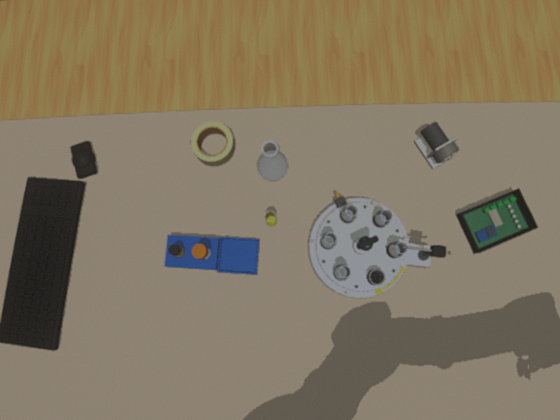

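The side view shows the rack (cap at ~(251,308), amber at ~(228,347)) and the carousel (knob ~(340,165), empty pocket ~(375,183)). The top view shows the cap at (200,251), the tray at (238,255), the wheel at about (360,246) and the empty pocket at (376,277). I'll enlarge these.

```bash
python3 - <<'E'
import cv2
a=cv2.imread("pics/top0.png");b=cv2.imread("pics/side0.png")
cv2.imwrite("pics/t_rack.png",cv2.resize(a[225:285,155:275],None,fx=6,fy=6,interpolation=cv2.INTER_CUBIC))
cv2.imwrite("pics/t_wheel.png",cv2.resize(a[185:305,300:460],None,fx=5,fy=5,interpolation=cv2.INTER_CUBIC))
cv2.imwrite("pics/s_rack.png",cv2.resize(b[265:385,195:325],None,fx=5,fy=5,interpolation=cv2.INTER_CUBIC))
cv2.imwrite("pics/s_wheel.png",cv2.resize(b[120:240,270:410],None,fx=5,fy=5,interpolation=cv2.INTER_CUBIC))
E
```

```text
(no output)
```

View pics/t_rack.png

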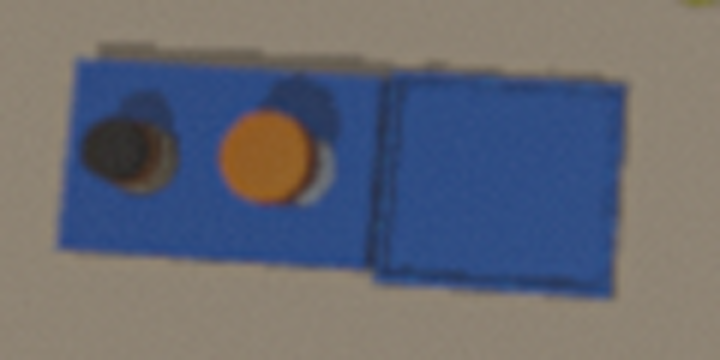

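View pics/t_wheel.png

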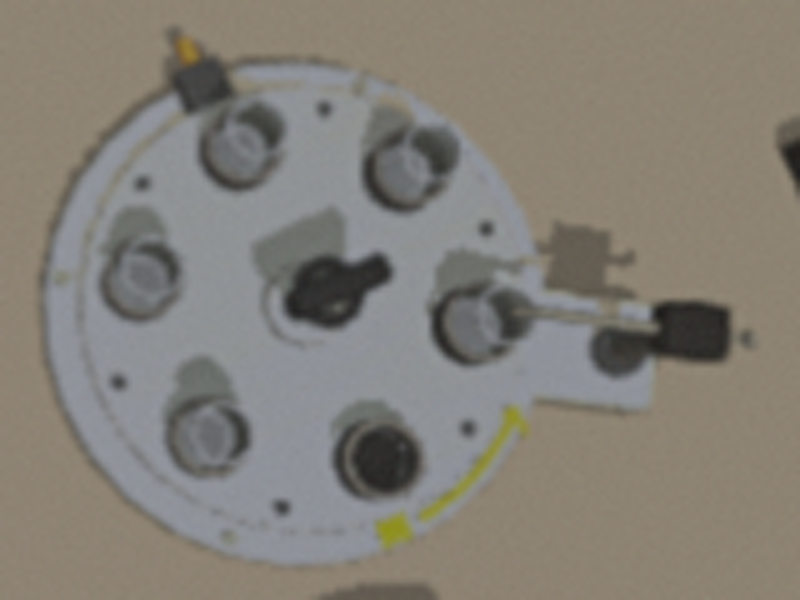

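View pics/s_rack.png

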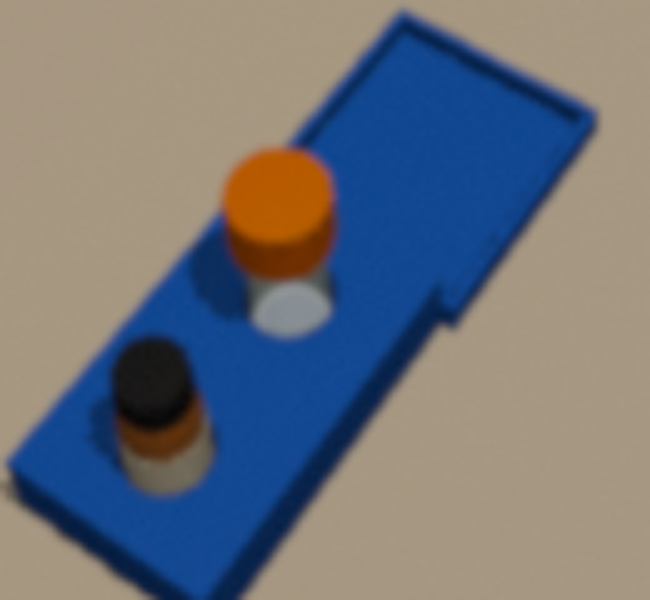

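View pics/s_wheel.png

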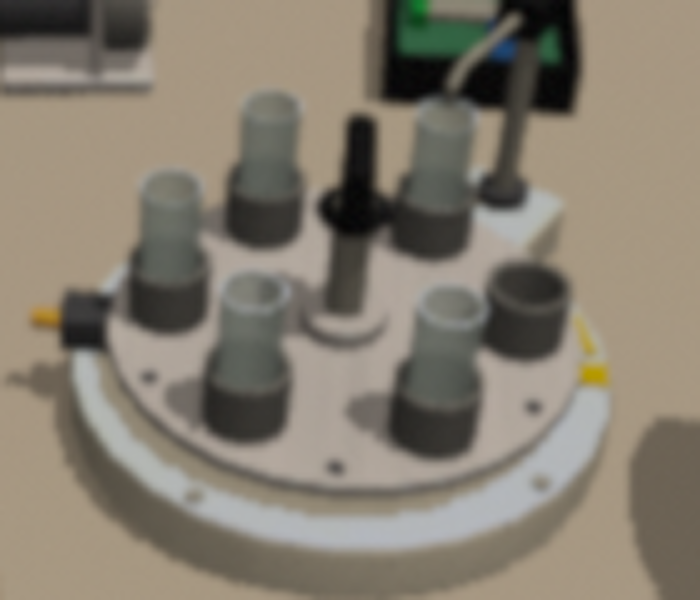

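```bash
cat > h.py <<'E'
import numpy as np,cv2
from workcell import r
from scipy.optimize import least_squares
P={n:r.camera_params(n) for n in("side","top")}
def proj(n,X):
    p=P[n];E=np.array(p["extrinsics"]);X=np.atleast_2d(np.array(X,float))
    o,_=cv2.projectPoints(X,cv2.Rodrigues(E[:3,:3])[0],E[:3,3],np.array(p["intrinsics"]),np.array(p["distortion"],float))
    return o[:,0]
def un(px,off,s): return (np.array(px,float)+.5)/s-.5+np.array(off)
def ray(n,px):
    p=P[n];E=np.array(p["extrinsics"])
    q=cv2.undistortPoints(np.array(px,float).reshape(1,1,2),np.array(p["intrinsics"]),np.array(p["distortion"],float))[0,0]
    R=E[:3,:3];return -R.T@E[:3,3],R.T@np.array([q[0],q[1],1])
def onz(n,px,z):
    c,d=ray(n,px);return c+d*(z-c[2])/d[2]
def tri(a,b):
    f=lambda X:np.r_[proj("side",X)[0]-a,proj("top",X)[0]-b]
    s=least_squares(f,[.5,0,.1]);return s.x,s.fun
def circ(c,rad,n=24):
    t=np.linspace(0,2*np.pi,n);return np.c_[c[0]+rad*np.cos(t),c[1]+rad*np.sin(t),np.full(n,c[2])]
E
python3 - <<'E'
from h import *
T=lambda p:un(p,(300,185),5);S=lambda p:un(p,(270,120),5)
TR=lambda p:un(p,(155,225),6);SR=lambda p:un(p,(195,265),5)
np.set_printoptions(precision=4,suppress=True)
print("cams",ray("side",(0,0))[0],ray("top",(0,0))[0])
print("cap top",tri(SR((279,196)),TR((266,157))))
print("pocket mouth",tri(S((529,292)),T((380,457))))
print("vial3 rims", [onz("side",S(p),.124) for p in [(446,118),(270,106),(171,189),(254,291),(451,306)]])
obs=[(446,118),(270,106),(171,189),(254,291),(451,306)]
def f(v):
    cx,cy,th=v;out=[]
    for k,p in enumerate(obs):
        a=th+np.pi/3*(k+1);out.append(proj("side",[cx+.08*np.cos(a),cy+.08*np.sin(a),.124])[0]-S(p))
    m=[cx+.08*np.cos(th),cy+.08*np.sin(th),.084]
    out+= [proj("side",m)[0]-S((529,292)),proj("top",m)[0]-T((380,457))]
    return np.ravel(out)
m0=onz("top",T((380,457)),.084); print(m0)
s=least_squares(f,[m0[0]+.08,m0[1]+.03,np.pi+.3]);print("wheel",s.x,s.fun.reshape(-1,2))
for p in [(80,60),(58,248),(370,270),(390,70)]: print("block",onz("top",TR(p),.03)[:2])
for p in [(627,82),(613,297),(375,283)]: print("tray",onz("top",TR(p),.014)[:2])
for p in [(10,465),(205,598),(440,290)]: print("sblock",onz("side",SR(p),.03)[:2])
for p in [(404,12),(597,115),(452,318)]: print("stray",onz("side",SR(p),.014)[:2])
cx,cy,th=s.x
for n,off,im in (("top",(300,185),"t_wheel"),("side",(270,120),"s_wheel")):
    I=cv2.imread(f"pics/{im}.png")
    dr=lambda X,c:cv2.polylines(I,[np.int32((proj(n,X)-off+.5)*5-.5)],False,c,1)
    for k in range(6):
        a=th+k*np.pi/3;q=[cx+.08*np.cos(a),cy+.08*np.sin(a)]
        dr(circ(q+[.084],.0185),(0,0,255))
        if k: dr(circ(q+[.124],.014),(0,255,0))
    dr(circ([cx,cy,.048],.108),(255,0,0))
    a=th+np.pi/2;u=np.array([np.cos(a),np.sin(a)])*.023
    dr([[cx+u[0],cy+u[1],.154],[cx-u[0],cy-u[1],.154]],(255,0,255))
    a=th+np.pi/3;dr([[cx+.08*np.cos(a),cy+.08*np.sin(a),.129],[cx+.08*np.cos(a),cy+.08*np.sin(a),.149],[cx+.158*np.cos(a),cy+.158*np.sin(a),.149]],(0,255,255))
    cv2.imwrite(f"pics/ov_{n}.png",I)
E
```

```text
cams [0.3455 0.4539 0.6109] [ 0.4829 -0.0301  1.0126]
cap top (array([0.5596, 0.1811, 0.0885]), array([-0.3716, -0.0639,  0.2324,  0.5027]))
pocket mouth (array([ 0.4901, -0.2277,  0.0824]), array([-0.7784, -0.1052,  0.2269,  0.7965]))
vial3 rims [array([ 0.5516, -0.2804,  0.124 ]), array([ 0.6272, -0.253 ,  0.124 ]), array([ 0.6387, -0.1726,  0.124 ]), array([ 0.5768, -0.1234,  0.124 ]), array([ 0.5021, -0.1512,  0.124 ])]
[ 0.492  -0.2269  0.084 ]
wheel [ 0.5643 -0.2006  3.5016] [[ 0.0197  0.2305]
 [ 0.1176  0.4608]
 [-0.2086 -0.012 ]
 [-0.5901  0.4044]
 [-0.3734  0.3179]
 [-0.203  -0.8622]
 [ 0.8617  1.0785]]
block [0.6082 0.2743]
block [0.53  0.282]
block [0.5182 0.1516]
block [0.6006 0.1433]
tray [0.5948 0.0458]
tray [0.5053 0.0531]
tray [0.5134 0.1524]
sblock [0.6057 0.275 ]
sblock [0.5281 0.2801]
sblock [0.5151 0.1559]
stray [0.5906 0.0468]
stray [0.5026 0.0553]
stray [0.511  0.1552]
```

```bash
ls pics
```

```text
ov_side.png
ov_top.png
s_rack.png
s_wheel.png
side0.png
t_rack.png
t_wheel.png
top0.png
```

View pics/ov_top.png

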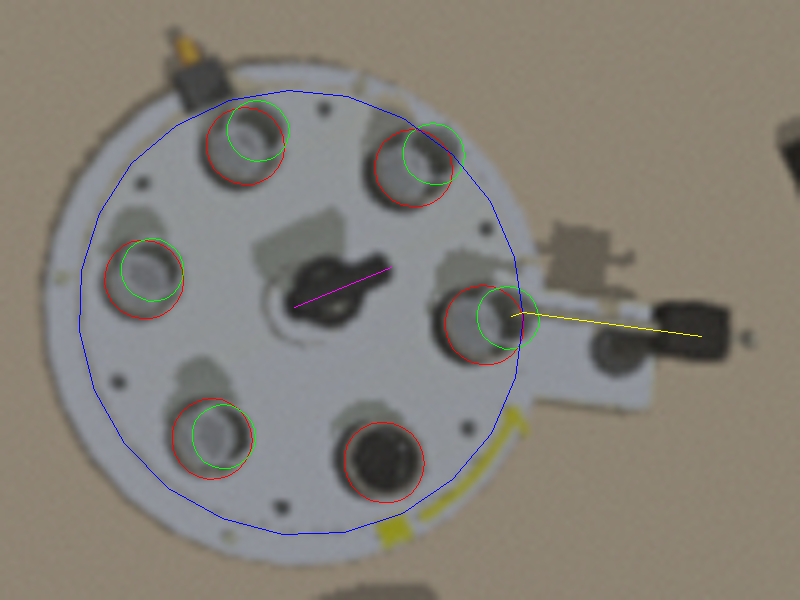

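View pics/ov_side.png

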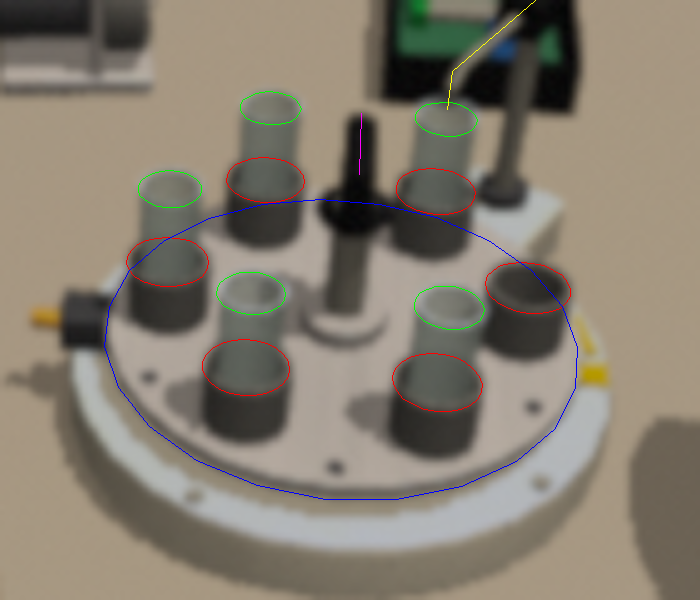

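```bash
cat >> h.py <<'E'
def plan(x,y,z,yaw,n=None,ns=5):
    """rows from measured pose to world target, yaw deg"""
    s=r.sense();p=np.array(s["position"]);q=s["tool_rot"]
    from scipy.spatial.transform import Rotation as Ro
    R=Ro.from_quat(q).as_matrix();y0=np.degrees(np.arctan2(R[1,0],R[0,0]))
    d=np.array([x,y,z])-p;dy=(yaw-y0+180)%360-180
    if n is None:n=int(max(np.ceil(np.linalg.norm(d)/.055),np.ceil(abs(dy)/10.5),1))
    rows=[]
    for i in range(n):
        a=np.radians(y0+dy*i/n);e=d/n
        rows.append((e[0]*np.cos(a)+e[1]*np.sin(a),e[0]*np.sin(a)-e[1]*np.cos(a),-e[2],-dy/n))
    print("t",round(s["time"],3),"pos",np.round(p,4),"yaw",round(y0,2),"tilt",np.round(R[:2,2],4),"F",np.round(s["contact_force"],1),"w",round(s["gripper_width"],4),"j7",round(s["joint_positions"][6],2))
    for i in range(0,n,ns): print("; ".join("%.4f %.4f %.4f %.2f"%t for t in rows[i:i+ns]))
E
python3 -c "
from h import *
plan(.46,-.26,.24,-35)"
```

```text
t 0.1 pos [ 0.1575 -0.656   0.2307] yaw -76.49 tilt [-0.0004  0.0011] F [-0.8  0.7 -0.7] w 0.0855 j7 -0.07
-0.0314 -0.0387 -0.0009 -4.15; -0.0286 -0.0408 -0.0009 -4.15; -0.0255 -0.0428 -0.0009 -4.15; -0.0224 -0.0445 -0.0009 -4.15; -0.0191 -0.0460 -0.0009 -4.15
-0.0157 -0.0473 -0.0009 -4.15; -0.0122 -0.0483 -0.0009 -4.15; -0.0087 -0.0491 -0.0009 -4.15; -0.0051 -0.0496 -0.0009 -4.15; -0.0015 -0.0498 -0.0009 -4.15
```

Emit:
{"api": "arm_command", "payload": {"increments": "-0.031 -0.039 -0.001 -4.15; -0.029 -0.041 -0.001 -4.15; -0.0255 -0.043 -0.001 -4.15; -0.0225 -0.0445 -0.001 -4.15; -0.019 -0.046 -0.001 -4.15", "hand": 0, "force": 30}}

```text
time: 0.72
position: [0.3102, -0.4566, 0.2362]
tool_rot: [0.885, -0.466, -0.0, -0.0]
contact_force: [0.7, -0.1, -0.5]
gripper_width: 0.0854
```

Emit:
{"api": "arm_command", "payload": {"increments": "-0.0155 -0.047 -0.001 -4.15; -0.012 -0.048 -0.001 -4.15; -0.0085 -0.049 -0.001 -4.15; -0.005 -0.0495 -0.001 -4.15; -0.0015 -0.05 -0.001 -4.15"}}

```text
time: 1.35
position: [0.4614, -0.2596, 0.2412]
tool_rot: [0.954, -0.3, -0.0, -0.0]
contact_force: [0.9, -0.1, -0.6]
gripper_width: 0.0855
```

```bash
python3 -c "
from h import *
plan(.5595,.1815,.17,-5)"
```

```text
t 1.35 pos [ 0.4614 -0.2596  0.2412] yaw -34.87 tilt [-0.0002  0.0001] F [ 0.9 -0.1 -0.6] w 0.0855 j7 -0.28
-0.0191 -0.0464 0.0079 -3.32; -0.0164 -0.0475 0.0079 -3.32; -0.0136 -0.0483 0.0079 -3.32; -0.0108 -0.0490 0.0079 -3.32; -0.0079 -0.0496 0.0079 -3.32
-0.0050 -0.0500 0.0079 -3.32; -0.0021 -0.0502 0.0079 -3.32; 0.0008 -0.0502 0.0079 -3.32; 0.0037 -0.0501 0.0079 -3.32
```

Emit:
{"api": "arm_command", "payload": {"increments": "-0.019 -0.0465 0.008 -3.3; -0.0165 -0.0475 0.008 -3.3; -0.0135 -0.0485 0.008 -3.3; -0.011 -0.049 0.008 -3.3; -0.008 -0.0495 0.008 -3.3"}}

```text
time: 1.98
position: [0.5158, -0.0144, 0.201]
tool_rot: [0.987, -0.16, -0.0, 0.0]
contact_force: [1.9, -1.1, -0.3]
gripper_width: 0.0856
```

Emit:
{"api": "arm_command", "payload": {"increments": "-0.005 -0.05 0.008 -3.35; -0.002 -0.05 0.008 -3.35; 0.001 -0.05 0.008 -3.35; 0.0035 -0.05 0.008 -3.35; 0 0 0 0"}}

```text
time: 2.6
position: [0.5593, 0.1839, 0.1684]
tool_rot: [0.999, -0.041, -0.001, -0.001]
contact_force: [0.6, -0.7, 0.7]
gripper_width: 0.0854
```

```bash
python3 - <<'E'
from h import *
plan(.5595,.1815,.064,-5)
for n,o in (("side",(170,200)),("top",(120,190))):
    im=r.capture(n)[:,:,::-1].copy()
    s=r.sense();print(proj(n,s["position"]))
    cv2.imwrite(f"pics/{n}1.png",cv2.resize(im[o[1]:o[1]+200,o[0]:o[0]+200],None,fx=3,fy=3,interpolation=cv2.INTER_CUBIC))
E
```

```text
t 2.6 pos [0.5593 0.1839 0.1684] yaw -4.75 tilt [-0.0015  0.002 ] F [ 0.6 -0.7  0.7] w 0.0854 j7 -0.74
0.0002 0.0012 0.0522 0.13; 0.0002 0.0012 0.0522 0.13
[[246.09647585 272.78204945]]
[[191.30964288 248.27744152]]
```

View pics/side1.png

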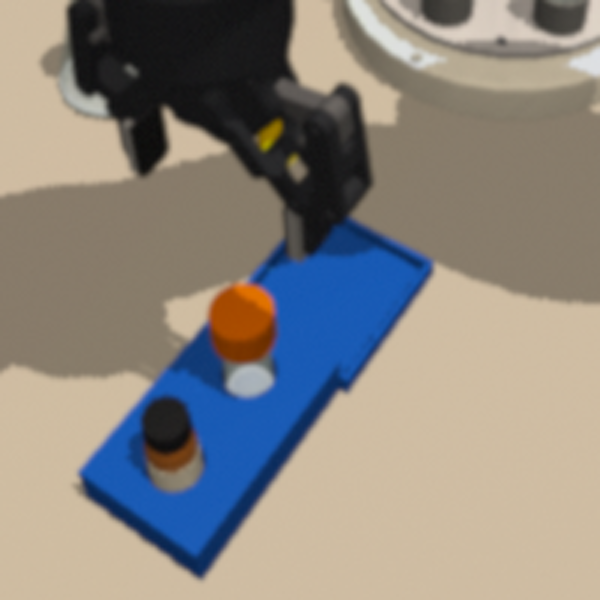

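View pics/top1.png

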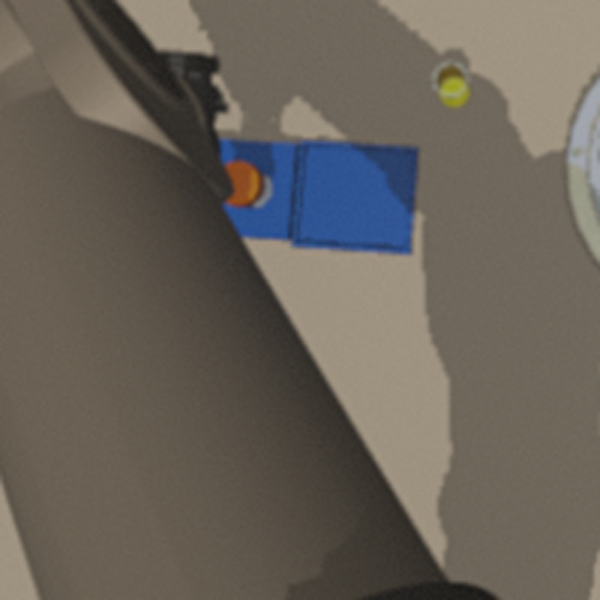

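The side view shows the open fingers either side of the cap's axis, with the cap at crop (243,322). I'm descending to grip it.

Emit:
{"api": "arm_command", "payload": {"increments": "0 0.0005 0.03 0; 0 0.0005 0.035 0; 0 0 0.025 0; 0 0 0.0135 0; 0 0 0 0"}}

```text
time: 3.32
position: [0.5598, 0.1778, 0.0656]
tool_rot: [0.999, -0.045, -0.0, 0.0]
contact_force: [0.0, 0.2, -0.0]
gripper_width: 0.0855
```

Emit:
{"api": "arm_command", "payload": {"increments": "0 0 0 0; 0 0 0 0; 0 0 0 0; 0 0 0 0; 0 0 0 0", "hand": 1, "force": 25}}

```text
time: 3.95
position: [0.5601, 0.1789, 0.0664]
tool_rot: [0.999, -0.044, 0.0, -0.0]
contact_force: [-2.1, -0.2, 6.8]
gripper_width: 0.0346
```

```bash
python3 - <<'E'
from h import *
plan(.5595,.1815,.13,-5)
E
```

```text
t 3.95 pos [0.5601 0.1789 0.0664] yaw -5.09 tilt [0.0007 0.0003] F [-2.1 -0.2  6.8] w 0.0346 j7 -0.83
-0.0004 -0.0013 -0.0318 -0.04; -0.0004 -0.0013 -0.0318 -0.04
```

Emit:
{"api": "arm_command", "payload": {"increments": "0 0 -0.006 0; 0 0 -0.01 0; 0 0 -0.015 0; 0 0 -0.018 0; 0 0 -0.015 0"}}

```text
time: 4.58
position: [0.5603, 0.1787, 0.1316]
tool_rot: [0.999, -0.044, 0.001, -0.0]
contact_force: [-0.7, -0.5, 0.3]
gripper_width: 0.0344
```

```bash
python3 - <<'E'
from h import *
for n,o in (("side",(170,200)),):
    im=r.capture(n)[:,:,::-1].copy()
    cv2.imwrite(f"pics/{n}2.png",cv2.resize(im[o[1]:o[1]+200,o[0]:o[0]+200],None,fx=3,fy=3,interpolation=cv2.INTER_CUBIC))
plan(.5527,.099,.08,-5)
E
```

```text
t 4.625 pos [0.561  0.179  0.1332] yaw -5.1 tilt [0.003  0.0009] F [0.6 1.4 2.2] w 0.0345 j7 -0.77
-0.0006 0.0402 0.0266 -0.05; -0.0006 0.0402 0.0266 -0.05
```

View pics/side2.png

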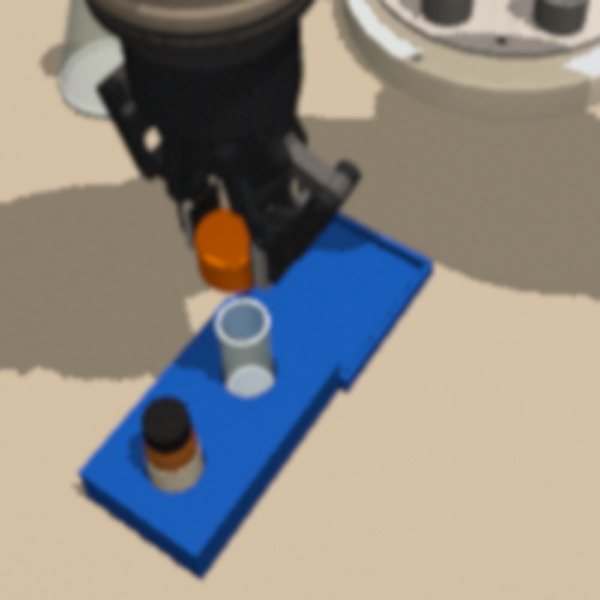

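The cap is off at crop (222,250) and the vial is standing open in its well at crop (243,322). Next is the tray.

Emit:
{"api": "arm_command", "payload": {"increments": "-0.0005 0.025 0 0; -0.0005 0.035 0.01 0; 0 0.02 0.03 0; 0 0 0.03 0; 0 0 0.015 0"}}

```text
time: 5.25
position: [0.5514, 0.0987, 0.0438]
tool_rot: [0.999, -0.045, -0.001, 0.0]
contact_force: [0.7, -0.8, 0.5]
gripper_width: 0.0353
```

```bash
python3 - <<'E'
from h import *
plan(.5527,.099,.01,-5)
E
```

```text
t 5.25 pos [0.5514 0.0987 0.0438] yaw -5.11 tilt [-0.0013 -0.0001] F [ 0.7 -0.8  0.5] w 0.0353 j7 -0.72
0.0013 -0.0005 0.0338 -0.11
```

Emit:
{"api": "arm_command", "payload": {"increments": "0.001 0 0.015 0; 0 0 0.01 0; 0 0 0.006 0; 0 0 0.003 0; 0 0 0 0"}}

```text
time: 5.88
position: [0.5529, 0.099, 0.011]
tool_rot: [0.999, -0.044, 0.0, -0.0]
contact_force: [0.3, 0.2, 0.3]
gripper_width: 0.0344
```

Emit:
{"api": "arm_command", "payload": {"increments": "0 0 0.002 0; 0 0 0 0"}}

```text
time: 6.12
position: [0.5529, 0.0989, 0.009]
tool_rot: [0.999, -0.044, 0.0, -0.0]
contact_force: [-0.5, 0.7, 0.3]
gripper_width: 0.0346
```

Emit:
{"api": "arm_command", "payload": {"increments": "0 0 0.002 0; 0 0 0.001 0; 0 0 0 0"}}

```text
time: 6.5
position: [0.5528, 0.0989, 0.0057]
tool_rot: [0.999, -0.044, -0.0, -0.0]
contact_force: [-0.0, -0.4, 0.1]
gripper_width: 0.0348
```

Emit:
{"api": "arm_command", "payload": {"increments": "0 0 0 0; 0 0 0 0; 0 0 0 0", "hand": 0.5}}

```text
time: 6.88
position: [0.5529, 0.0989, 0.0059]
tool_rot: [0.999, -0.044, 0.0, -0.0]
contact_force: [-0.2, -0.4, -0.4]
gripper_width: 0.0429
```

Emit:
{"api": "arm_command", "payload": {"increments": "0 0 -0.005 0; 0 0 -0.015 0; 0 0 -0.04 0; 0 0 -0.04 0; 0 0 0 0"}}

```text
time: 7.5
position: [0.5547, 0.0994, 0.1097]
tool_rot: [0.999, -0.045, 0.003, -0.0]
contact_force: [-0.2, 0.2, -0.2]
gripper_width: 0.0427
```

```bash
python3 - <<'E'
from h import *
for n,o in (("side",(170,200)),):
    im=r.capture(n)[:,:,::-1].copy()
    cv2.imwrite(f"pics/{n}3.png",cv2.resize(im[o[1]:o[1]+200,o[0]:o[0]+200],None,fx=4,fy=3*4/3,interpolation=cv2.INTER_CUBIC)[:600])
plan(.5598,.1811,.13,-5)
E
```

```text
t 7.55 pos [0.5538 0.099  0.108 ] yaw -5.11 tilt [0.0034 0.0003] F [-0.  -0.3 -1.3] w 0.0427 j7 -0.66
-0.0007 -0.0412 -0.0110 -0.05; -0.0006 -0.0412 -0.0110 -0.05
```

View pics/side3.png

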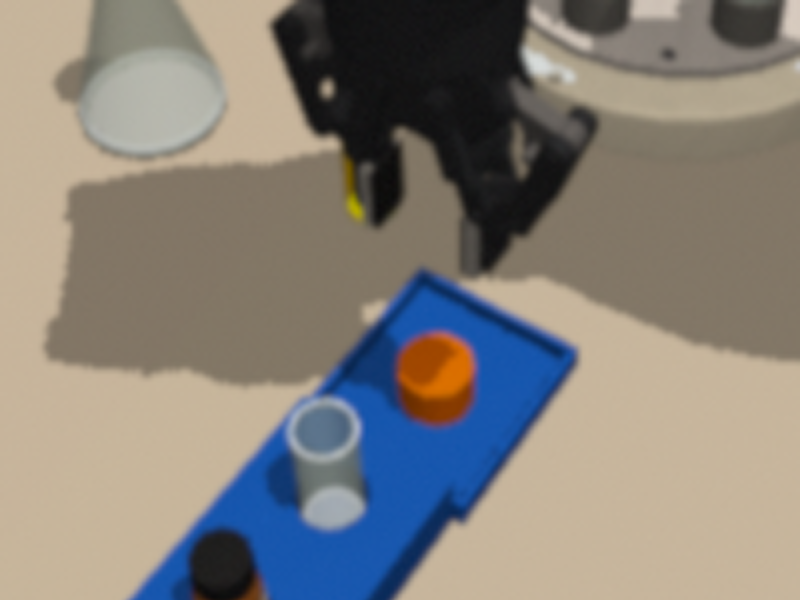

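The cap stands upright in the tray at crop (436,378). Now the vial.

Emit:
{"api": "arm_command", "payload": {"increments": "-0.0005 -0.04 -0.011 0; -0.0005 -0.042 -0.011 0; 0 0 0 0", "hand": 0.1}}

```text
time: 7.92
position: [0.5587, 0.1845, 0.1284]
tool_rot: [0.999, -0.042, 0.0, -0.001]
contact_force: [-0.3, -0.8, 0.1]
gripper_width: 0.0769
```

```bash
python3 - <<'E'
from h import *
print(onz("side",(np.array([323,428])+.5)/4-.5+(170,200),.08))
plan(.5598,.1815,.046,-5,n=3)
E
```

```text
[0.55971446 0.18096384 0.08      ]
t 7.925 pos [0.5587 0.1845 0.1284] yaw -4.84 tilt [0.0005 0.002 ] F [-0.3 -0.8  0.1] w 0.0769 j7 -0.78
0.0004 0.0010 0.0275 0.05; 0.0004 0.0010 0.0275 0.05; 0.0004 0.0010 0.0275 0.05
```

Emit:
{"api": "arm_command", "payload": {"increments": "0 0 0.03 0; 0 0 0.03 0; 0 0 0.015 0; 0 0 0.008 0; 0 0 0 0"}}

```text
time: 8.55
position: [0.5591, 0.1806, 0.0449]
tool_rot: [0.999, -0.044, -0.0, 0.0]
contact_force: [0.2, 0.2, 0.6]
gripper_width: 0.0769
```

```bash
python3 - <<'E'
from h import *
plan(.5598,.181,.045,-5,n=1)
E
```

```text
t 8.55 pos [0.5591 0.1806 0.0449] yaw -5.1 tilt [-0.0003 -0.0001] F [0.2 0.2 0.6] w 0.0769 j7 -0.85
0.0006 -0.0005 -0.0001 -0.10
```

Emit:
{"api": "arm_command", "payload": {"increments": "0.0005 -0.0005 0 0; 0 0 0 0; 0 0 0 0; 0 0 0 0; 0 0 0 0", "hand": 1, "force": 25}}

```text
time: 9.18
position: [0.56, 0.1813, 0.0454]
tool_rot: [0.999, -0.044, 0.0, -0.0]
contact_force: [-1.3, -0.5, 6.5]
gripper_width: 0.0274
```

Emit:
{"api": "arm_command", "payload": {"increments": "0 0 -0.01 0; 0 0 -0.02 0; 0 0 -0.03 0; 0 0 -0.04 0; 0 0 -0.04 0"}}

```text
time: 9.8
position: [0.5595, 0.1813, 0.1875]
tool_rot: [0.999, -0.044, 0.0, -0.0]
contact_force: [0.3, -0.0, -0.5]
gripper_width: 0.0273
```

```bash
python3 - <<'E'
from h import *
for n,o in (("side",(170,150)),):
    im=r.capture(n)[:,:,::-1].copy()
    cv2.imwrite(f"pics/{n}4.png",cv2.resize(im[o[1]:o[1]+150,o[0]:o[0]+200],None,fx=4,fy=4,interpolation=cv2.INTER_CUBIC)[:600])
plan(.48,0,.2,8);plan(.49,-.228,.2,20.6)
E
```

```text
t 9.85 pos [0.5615 0.1824 0.1927] yaw -5.07 tilt [0.0065 0.0021] F [3.6 1.4 6.4] w 0.0272 j7 -0.74
-0.0163 0.0472 -0.0018 -3.27; -0.0189 0.0462 -0.0018 -3.27; -0.0215 0.0451 -0.0018 -3.27; -0.0241 0.0438 -0.0018 -3.27
t 9.85 pos [0.5615 0.1824 0.1927] yaw -5.07 tilt [0.0065 0.0021] F [3.6 1.4 6.4] w 0.0272 j7 -0.74
-0.0044 0.0519 -0.0009 -3.21; -0.0073 0.0516 -0.0009 -3.21; -0.0101 0.0511 -0.0009 -3.21; -0.0130 0.0504 -0.0009 -3.21; -0.0158 0.0496 -0.0009 -3.21
-0.0185 0.0487 -0.0009 -3.21; -0.0212 0.0475 -0.0009 -3.21; -0.0239 0.0463 -0.0009 -3.21
```

View pics/side4.png

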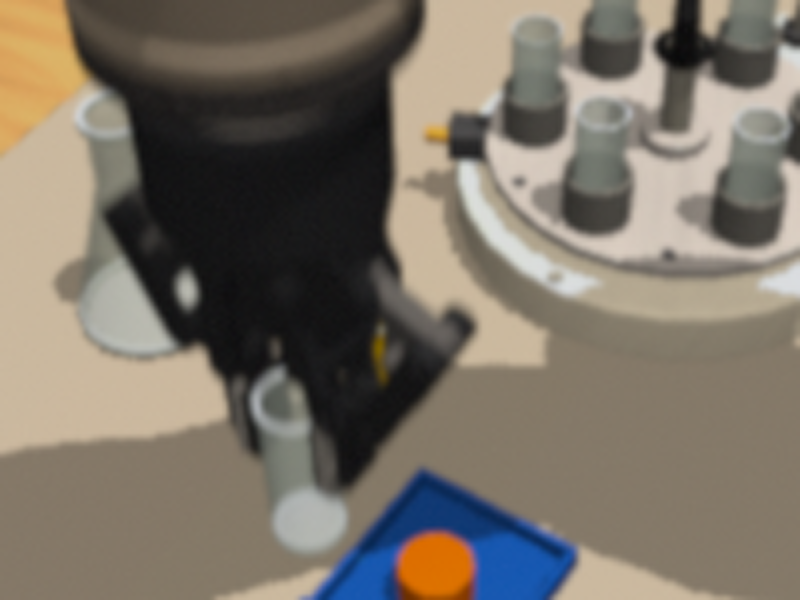

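The vial is held, with its rim at crop (283,400) and its bottom at (310,520). I'm carrying it over the pocket.

Emit:
{"api": "arm_command", "payload": {"increments": "-0.0045 0.052 -0.001 -3.2; -0.007 0.0515 -0.001 -3.2; -0.01 0.051 -0.001 -3.2; -0.013 0.0505 -0.001 -3.2; -0.016 0.0495 -0.001 -3.2"}}

```text
time: 10.48
position: [0.5145, -0.0768, 0.1911]
tool_rot: [0.995, 0.096, 0.001, 0.0]
contact_force: [0.6, -0.7, -0.1]
gripper_width: 0.0273
```

Emit:
{"api": "arm_command", "payload": {"increments": "-0.0185 0.0485 -0.001 -3.2; -0.021 0.0475 -0.001 -3.2; -0.024 0.046 -0.001 -3.2; 0 0 0 0; 0 0 0 0"}}

```text
time: 11.1
position: [0.488, -0.2281, 0.1936]
tool_rot: [0.984, 0.178, 0.0, 0.0]
contact_force: [-0.6, -0.1, -0.3]
gripper_width: 0.0276
```

```bash
python3 - <<'E'
from h import *
plan(.49,-.228,.14,20.6,n=3)
E
```

```text
t 11.1 pos [ 0.488  -0.2281  0.1936] yaw 20.48 tilt [0.0008 0.0001] F [-0.6 -0.1 -0.3] w 0.0276 j7 0.51
0.0006 0.0002 0.0179 -0.04; 0.0006 0.0002 0.0179 -0.04; 0.0006 0.0002 0.0179 -0.04
```

Emit:
{"api": "arm_command", "payload": {"increments": "0.001 0 0.025 0; 0.001 0 0.025 0; 0 0 0.012 0; 0 0 0 0; 0 0 0 0"}}

```text
time: 11.72
position: [0.4903, -0.2278, 0.1318]
tool_rot: [0.984, 0.178, 0.0, 0.0]
contact_force: [0.7, -0.1, -0.2]
gripper_width: 0.0273
```

```bash
python3 - <<'E'
from h import *
for n,o in (("side",(300,100)),("top",(310,200))):
    im=r.capture(n)[:,:,::-1].copy()
    cv2.imwrite(f"pics/{n}5.png",cv2.resize(im[o[1]:o[1]+120,o[0]:o[0]+140],None,fx=5,fy=5,interpolation=cv2.INTER_CUBIC))
plan(.49,-.228,.14,20.6,n=3)
E
```

```text
t 11.825 pos [ 0.4902 -0.228   0.1317] yaw 20.51 tilt [ 0.0012 -0.0005] F [ 0.1  0.1 -0.2] w 0.0274 j7 0.46
-0.0001 -0.0000 -0.0028 -0.03; -0.0001 -0.0000 -0.0028 -0.03; -0.0001 -0.0000 -0.0028 -0.03
```

View pics/side5.png

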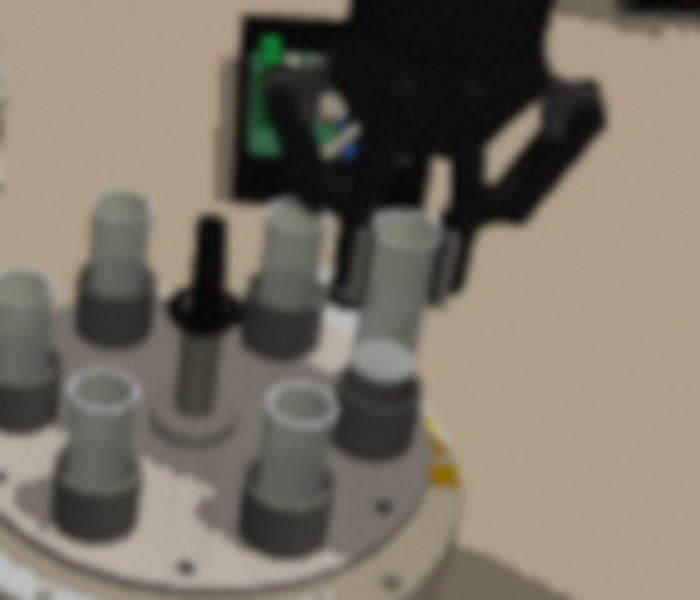

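View pics/top5.png

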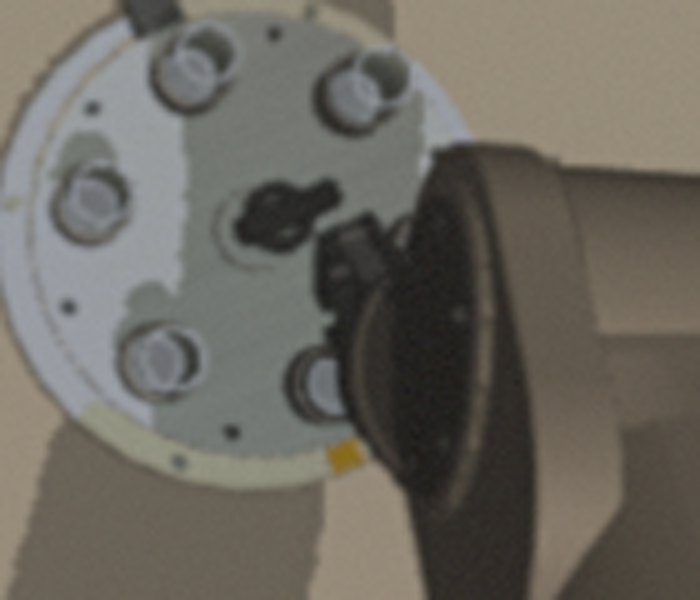

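```bash
python3 - <<'E'
from h import *
p=(.4902,-.228)
im=cv2.imread("pics/side5.png");off=np.array((300,100))
I=cv2.resize(im[180:500,200:560],None,fx=2,fy=2)
f=lambda X:np.int32((((proj("side",X)-off+.5)*5-.5)-(200,180))*2)
d=lambda X,c:cv2.polylines(I,[f(X)],False,c,1)
d(circ(p+(.0967,),.014),(0,255,0));d(circ(p+(.1667,),.014),(0,255,0))
d(circ((.4902,-.228,.084),.0185),(0,0,255));d(circ((.4902,-.228,.054-.006),.0185),(0,0,255))
q=(.564+.08*np.cos(3.5016-np.pi/3),-.2006+.08*np.sin(3.5016-np.pi/3))
d(circ(q+(.124,),.014),(0,255,255));d(circ(q+(.084,),.0185),(0,255,255));d(circ(q+(.048,),.0185),(0,255,255))
cv2.imwrite("pics/ov5.png",I)
E
```

```text
(no output)
```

View pics/ov5.png

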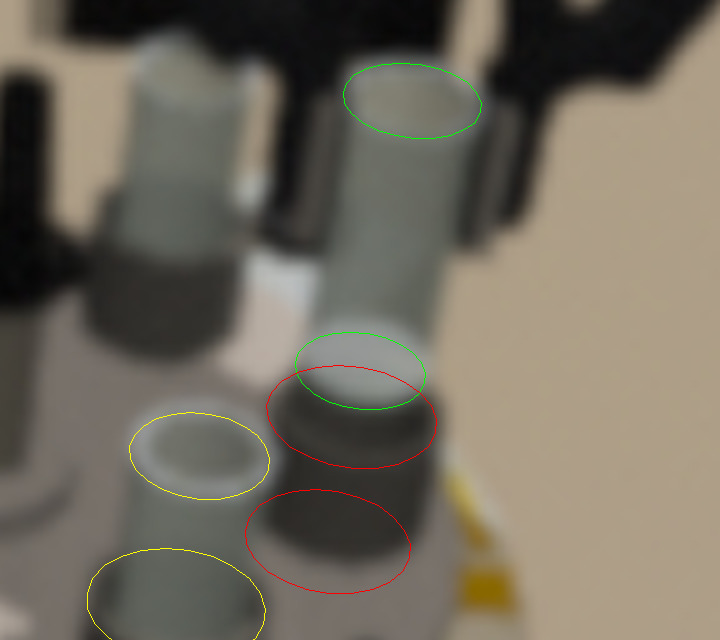

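```bash
python3 - <<'E'
from h import *
p=(.4902,-.228)
a=cv2.imread("pics/top5.png");b=cv2.imread("pics/t_wheel.png")
A=a[300:460,250:400];B=b[375:535,300:450]
A=cv2.resize(A,None,fx=4,fy=3.7);B=cv2.resize(B,None,fx=4,fy=3.7)
def d(I,X,c):
    q=(proj("top",X)-(310,200)+.5)*5-.5-(250,300);q=q*(4,3.7);cv2.polylines(I,[np.int32(q)],False,c,1)
I2=[]
for I in(A,B):
    I=I[:,:400].copy()
    d(I,circ(p+(.0963,),.014),(0,255,0));d(I,circ(p+(.084,),.0155),(0,0,255));d(I,circ(p+(.084,),.0185),(0,0,255));I2.append(I)
cv2.imwrite("pics/ovt5.png",np.hstack(I2)[:600])
# side pair
a=cv2.imread("pics/side5.png")
b=cv2.imread("pics/side0.png")[100:220,300:440];b=cv2.resize(b,None,fx=5,fy=5,interpolation=cv2.INTER_CUBIC)
S=[cv2.resize(x[310:470,320:440],None,fx=3.3,fy=3.6)for x in(a,b)]
cv2.imwrite("pics/ovs5.png",np.hstack(S))
e=1e-3
for n in("side","top"):
    b0=proj(n,p+(.084,))[0];print(n,b0,[(proj(n,np.array(p+(.084,))+e*np.eye(3)[k])[0]-b0) for k in range(3)])
E
```

```text
side [374.74859499 177.22952534] [array([-0.43702798, -0.12884088]), array([-0.14585296,  0.2483739 ]), array([ 0.06859894, -0.35689343])]
top [376.1095213  276.75228439] [array([-0.02584161, -0.43720885]), array([-0.4319166 ,  0.01327946]), array([ 0.0919556 , -0.00627154])]
```

View pics/ovt5.png

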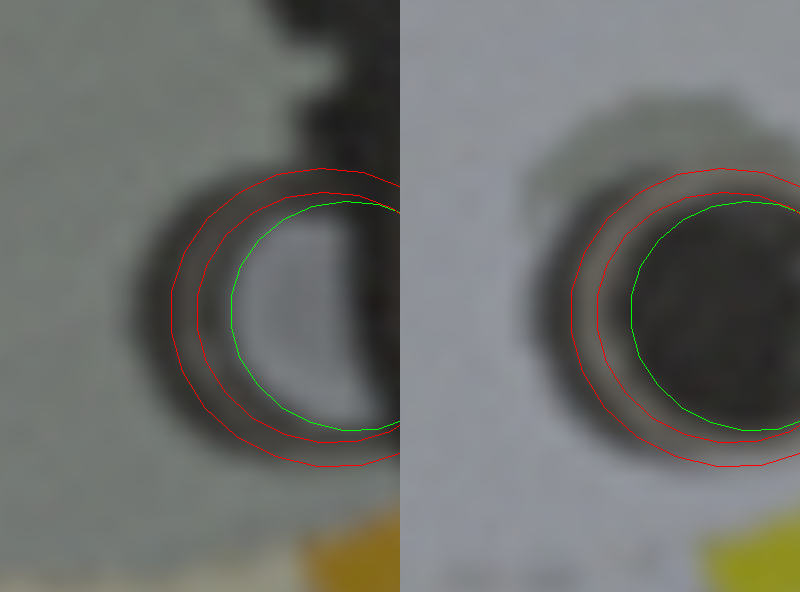

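View pics/ovs5.png

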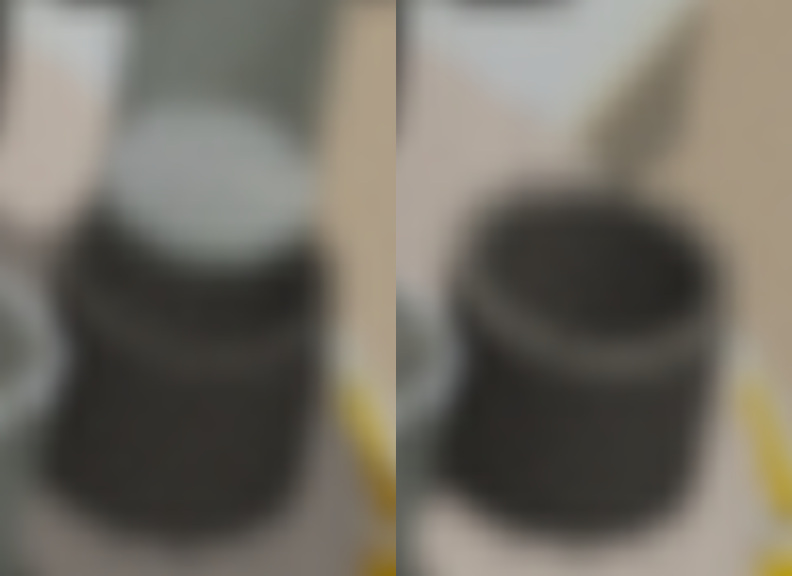

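Both overlays put the vial bottom over the pocket mouth to within about 2 mm. I'll lower slowly and watch the forces.

Emit:
{"api": "arm_command", "payload": {"increments": "0 0 0.006 0; 0 0 0.004 0; 0 0 0.003 0; 0 0 0.002 0; 0 0 0 0"}}

```text
time: 12.45
position: [0.4896, -0.2281, 0.1157]
tool_rot: [0.984, 0.178, -0.0, -0.0]
contact_force: [-0.8, -0.9, -1.1]
gripper_width: 0.0269
```

Emit:
{"api": "arm_command", "payload": {"increments": "0 0 0.002 0; 0 0 0.002 0; 0 0 0 0"}}

```text
time: 12.82
position: [0.4897, -0.228, 0.1117]
tool_rot: [0.984, 0.178, -0.0, -0.0]
contact_force: [-0.0, -3.1, -2.3]
gripper_width: 0.0273
```

Emit:
{"api": "arm_command", "payload": {"increments": "0 0.0007 0 0; 0 0 0.003 0; 0 0 0.003 0; 0 0 0 0"}}

```text
time: 13.32
position: [0.4898, -0.2285, 0.1055]
tool_rot: [0.984, 0.178, -0.0, -0.0]
contact_force: [-1.2, -0.4, -0.4]
gripper_width: 0.0272
```

```bash
python3 - <<'E'
from h import *
for n,o in (("side",(300,100)),):
    im=r.capture(n)[:,:,::-1].copy()
    cv2.imwrite(f"pics/{n}6.png",cv2.resize(im[o[1]:o[1]+120,o[0]:o[0]+140],None,fx=5,fy=5,interpolation=cv2.INTER_CUBIC))
print(r.sense())
E
```

```text
{'time': 13.375, 'joint_positions': array([ 0.73243192,  0.40560055, -0.50405598,  1.99340541,  0.26675914,
        0.8069859 ,  0.43444651]), 'qd': array([ 0.00108715, -0.00382862, -0.00095304, -0.0011694 , -0.00182193,
        0.00314476,  0.0011639 ]), 'joint_torque': array([-3.53399534e-01, -7.88610649e+01, -7.54244953e+00, -3.61865294e+01,
       -1.16837255e-01, -1.08793722e-01, -2.78850168e-02]), 'position': array([ 0.48982864, -0.22850475,  0.10560983]), 'tool_rot': array([ 9.84021435e-01,  1.78049873e-01, -1.58559702e-04, -1.83278272e-04]), 'contact_force': array([-0.47893354, -0.77654371, -0.01953891]), 'ft_torque': array([-0.1435048 ,  0.01519792, -0.03308592]), 'gripper_width': 0.026926713054657887}
```

View pics/side6.png

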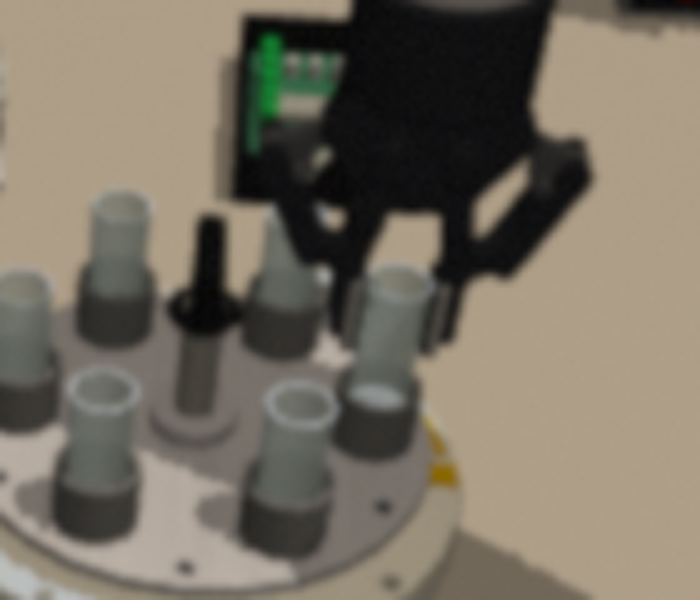

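The vial is in the mouth of the pocket, with its floor at crop (375,397) and the forces near zero.

Emit:
{"api": "arm_command", "payload": {"increments": "0 0 0.004 0; 0 0 0.004 0; 0 0 0.004 0; 0 0 0.001 0; 0 0 0 0"}}

```text
time: 14.0
position: [0.4899, -0.2285, 0.0927]
tool_rot: [0.984, 0.178, -0.0, -0.0]
contact_force: [-0.0, -0.1, -0.8]
gripper_width: 0.027
```

Emit:
{"api": "arm_command", "payload": {"increments": "0 0 0.0015 0; 0 0 0.0015 0; 0 0 0 0"}}

```text
time: 14.38
position: [0.4899, -0.2286, 0.0897]
tool_rot: [0.984, 0.178, -0.0, -0.0]
contact_force: [-0.1, 0.3, -1.2]
gripper_width: 0.0272
```

Emit:
{"api": "arm_command", "payload": {"increments": "0 0 0.001 0; 0 0 0.001 0; 0 0 0 0"}}

```text
time: 14.75
position: [0.4903, -0.2292, 0.0891]
tool_rot: [0.984, 0.178, 0.0, 0.001]
contact_force: [-6.8, -0.5, 24.6]
gripper_width: 0.027
```

Emit:
{"api": "arm_command", "payload": {"increments": "0 0 0.001 0; 0 0 0 0"}}

```text
time: 15.0
position: [0.4905, -0.2295, 0.0886]
tool_rot: [0.984, 0.178, 0.0, 0.001]
contact_force: [-10.0, -0.6, 31.6]
gripper_width: 0.0272
```

The vial touches the floor at TCP z ≈ 0.089, which puts its bottom at about 0.054. I'm relaxing the push and opening.

Emit:
{"api": "arm_command", "payload": {"increments": "0 0 -0.0015 0; 0 0 0 0"}}

```text
time: 15.25
position: [0.4902, -0.2289, 0.0888]
tool_rot: [0.984, 0.178, 0.0, 0.0]
contact_force: [-2.1, -1.3, 12.0]
gripper_width: 0.0269
```

Emit:
{"api": "arm_command", "payload": {"increments": "0 0 0 0; 0 0 0 0; 0 0 0 0; 0 0 0 0", "hand": 0.35}}

```text
time: 15.75
position: [0.4899, -0.2285, 0.0882]
tool_rot: [0.984, 0.178, -0.0, -0.0]
contact_force: [-0.0, 0.2, -0.2]
gripper_width: 0.0556
```

Emit:
{"api": "arm_command", "payload": {"increments": "0 0 -0.005 0; 0 0 -0.02 0; 0 0 -0.04 0; 0 0 -0.04 0; 0 0 -0.02 0"}}

```text
time: 16.38
position: [0.4906, -0.2287, 0.2159]
tool_rot: [0.984, 0.178, 0.001, 0.001]
contact_force: [-0.1, 0.1, -0.8]
gripper_width: 0.0557
```

```bash
python3 - <<'E'
from h import *
for n,o in (("side",(270,100)),("top",(310,180))):
    im=r.capture(n)[:,:,::-1].copy()
    cv2.imwrite(f"pics/{n}7.png",cv2.resize(im[o[1]:o[1]+120,o[0]:o[0]+140],None,fx=5,fy=5,interpolation=cv2.INTER_CUBIC))
plan(.5643,-.2006,.2,20.6)
E
```

```text
t 16.475 pos [ 0.491  -0.229   0.2159] yaw 20.5 tilt [ 0.0034 -0.0019] F [ 0.1 -0.4  0.2] w 0.0556 j7 0.52
0.0393 -0.0004 0.0080 -0.05; 0.0393 -0.0004 0.0080 -0.05
```

View pics/side7.png

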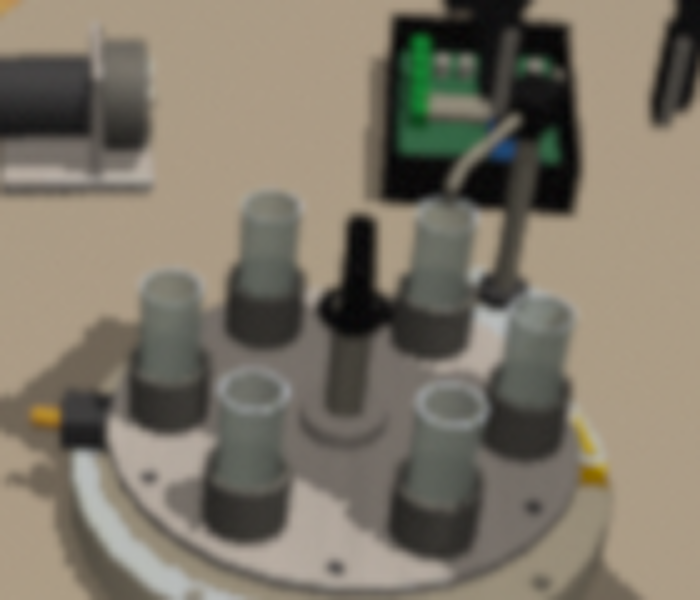

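View pics/top7.png

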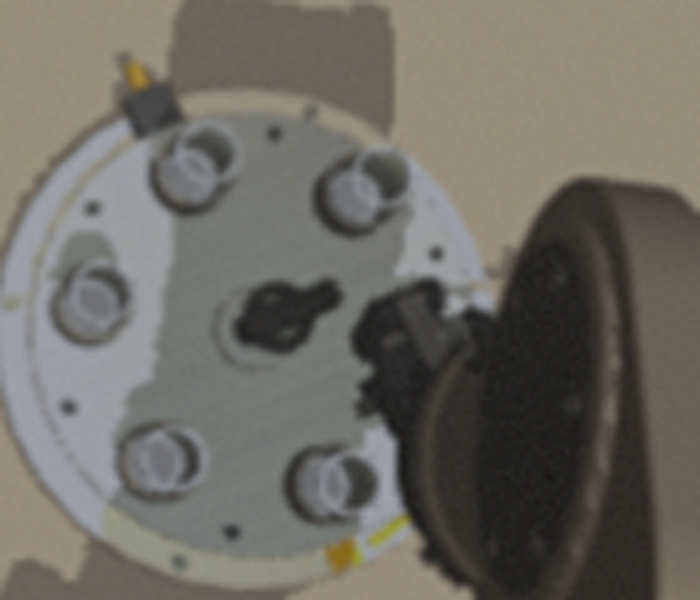

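The vial is seated level with its neighbours (rim at side crop (541,315)) and the wheel hasn't moved. Next is the knob.

Emit:
{"api": "arm_command", "payload": {"increments": "0.02 0 0 0; 0.035 0 0.005 0; 0.023 -0.0005 0.01 0; 0 0 0.015 0; 0 0 0 0"}}

```text
time: 17.1
position: [0.5619, -0.2003, 0.1812]
tool_rot: [0.984, 0.178, -0.001, -0.001]
contact_force: [0.9, 0.1, 0.6]
gripper_width: 0.0553
```

```bash
python3 - <<'E'
from h import *
plan(.5645,-.2005,.125,20.6,n=3)
for n,o in (("side",(270,60)),):
    im=r.capture(n)[:,:,::-1].copy()
    cv2.imwrite(f"pics/{n}8.png",cv2.resize(im[o[1]:o[1]+120,o[0]:o[0]+140],None,fx=5,fy=5,interpolation=cv2.INTER_CUBIC))
E
```

```text
t 17.1 pos [ 0.5619 -0.2003  0.1812] yaw 20.54 tilt [-0.0033  0.0014] F [0.9 0.1 0.6] w 0.0553 j7 0.38
0.0008 0.0004 0.0187 -0.02; 0.0008 0.0004 0.0187 -0.02; 0.0008 0.0004 0.0187 -0.02
```

View pics/side8.png

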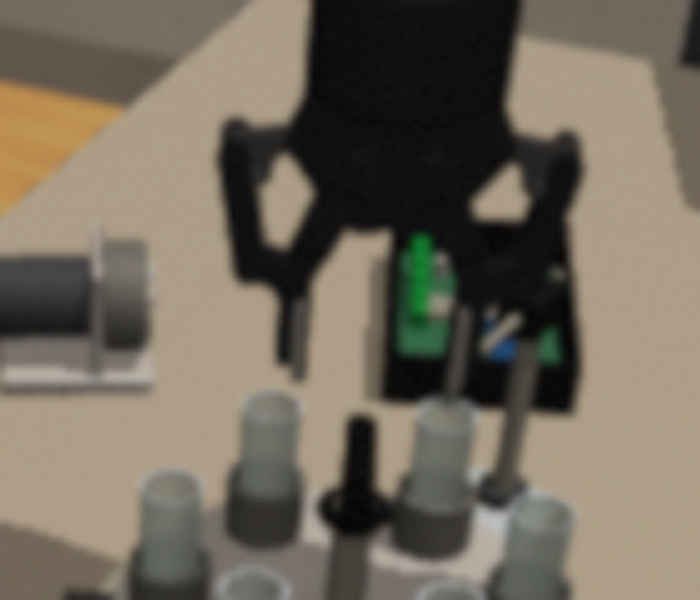

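Emit:
{"api": "arm_command", "payload": {"increments": "0.0005 0 0.02 0; 0 0 0.02 0; 0 0 0.01 0; 0 0 0.006 0; 0 0 0 0"}}

```text
time: 17.77
position: [0.5632, -0.2006, 0.1271]
tool_rot: [0.984, 0.178, -0.0, -0.0]
contact_force: [0.1, -0.9, 0.3]
gripper_width: 0.0555
```

```bash
python3 - <<'E'
from h import *
plan(.5645,-.2005,.125,20.6,n=1)
E
```

```text
t 17.775 pos [ 0.5632 -0.2006  0.1271] yaw 20.51 tilt [-0.0004  0.0003] F [ 0.1 -0.9  0.3] w 0.0555 j7 0.35
0.0012 0.0004 0.0021 -0.09
```

Emit:
{"api": "arm_command", "payload": {"increments": "0.001 0 0.001 0; 0 0 0 0; 0 0 0 0; 0 0 0 0; 0 0 0 0", "hand": 1, "force": 40}}

```text
time: 18.4
position: [0.5641, -0.2005, 0.1268]
tool_rot: [0.984, 0.178, -0.0, 0.0]
contact_force: [-3.4, 0.3, 5.6]
gripper_width: 0.0137
```

Emit:
{"api": "arm_command", "payload": {"increments": "0 0 0 0; 0 0 0 0"}}

```text
time: 18.65
position: [0.5641, -0.2005, 0.1268]
tool_rot: [0.984, 0.178, -0.0, 0.0]
contact_force: [-4.2, -0.2, 6.2]
gripper_width: 0.0132
```

Emit:
{"api": "arm_command", "payload": {"increments": "0 0 0 -3; 0 0 0 -3; 0 0 0 -3; 0 0 0 -3; 0 0 0 -3"}}

```text
time: 19.27
position: [0.5641, -0.2005, 0.1268]
tool_rot: [0.952, 0.305, -0.0, 0.0]
contact_force: [-3.5, 0.0, 5.2]
gripper_width: 0.0129
```

```bash
python3 - <<'E'
from h import *
plan(.5641,-.2005,.1268,80.5,n=1);print(r.sense()["ft_torque"])
for n,o in (("side",(270,100)),):
    im=r.capture(n)[:,:,::-1].copy()
    cv2.imwrite(f"pics/{n}9.png",cv2.resize(im[o[1]:o[1]+120,o[0]:o[0]+140],None,fx=5,fy=5,interpolation=cv2.INTER_CUBIC))
E
```

```text
t 19.275 pos [ 0.5641 -0.2005  0.1268] yaw 35.55 tilt [-0.     -0.0002] F [-3.5  0.   5.2] w 0.0129 j7 0.58
0.0000 -0.0000 0.0000 -44.95
[ 0.12496894  0.72381206 -0.59800997]
```

View pics/side9.png

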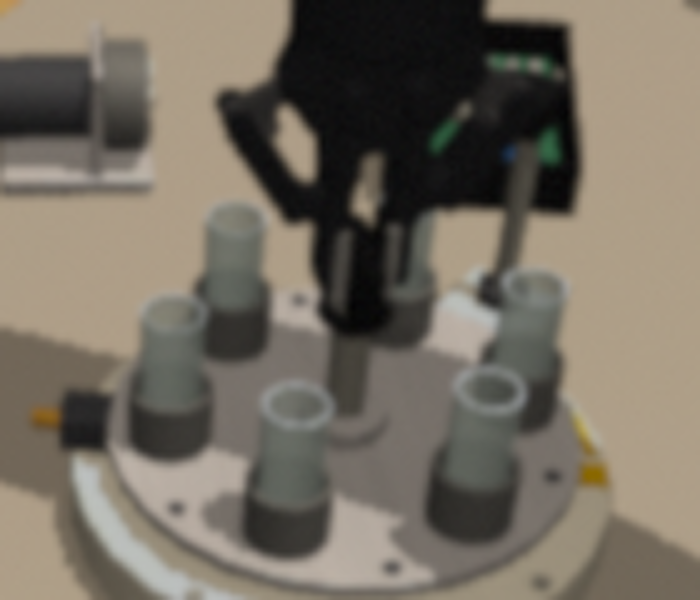

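The wheel follows counter-clockwise: the new vial is at crop (535,290), moving towards the nozzle. Carrying on.

Emit:
{"api": "arm_command", "payload": {"increments": "0 0 0 -4; 0 0 0 -4; 0 0 0 -4; 0 0 0 -4; 0 0 0 -4"}}

```text
time: 19.95
position: [0.5641, -0.2004, 0.1268]
tool_rot: [0.885, 0.466, -0.0, 0.0]
contact_force: [-3.2, 0.5, 6.4]
gripper_width: 0.0134
```

Emit:
{"api": "arm_command", "payload": {"increments": "0 0 0 -4; 0 0 0 -4; 0 0 0 -4; 0 0 0 -4; 0 0 0 -4"}}

```text
time: 20.58
position: [0.5641, -0.2004, 0.1268]
tool_rot: [0.79, 0.613, -0.0, 0.0]
contact_force: [-4.1, -0.1, 5.2]
gripper_width: 0.0135
```

Emit:
{"api": "arm_command", "payload": {"increments": "0 0 0 -3; 0 0 0 -2; 0 0 0 0; 0 0 0 0; 0 0 0 0"}}

```text
time: 21.2
position: [0.5641, -0.2004, 0.1268]
tool_rot: [0.763, 0.646, -0.0, 0.0]
contact_force: [-3.6, 0.5, 6.4]
gripper_width: 0.0134
```

```bash
python3 - <<'E'
from h import *
plan(.5641,-.2005,.1268,80.5,n=1);print(r.sense()["ft_torque"])
for n,o in (("side",(270,100)),):
    im=r.capture(n)[:,:,::-1].copy()
    cv2.imwrite(f"pics/{n}10.png",cv2.resize(im[o[1]:o[1]+120,o[0]:o[0]+140],None,fx=5,fy=5,interpolation=cv2.INTER_CUBIC))
E
```

```text
t 21.2 pos [ 0.5641 -0.2004  0.1268] yaw 80.5 tilt [-0.0001 -0.0004] F [-3.6  0.5  6.4] w 0.0134 j7 1.27
-0.0001 0.0000 0.0000 0.00
[0.13272702 0.78482017 0.07937089]
```

View pics/side10.png

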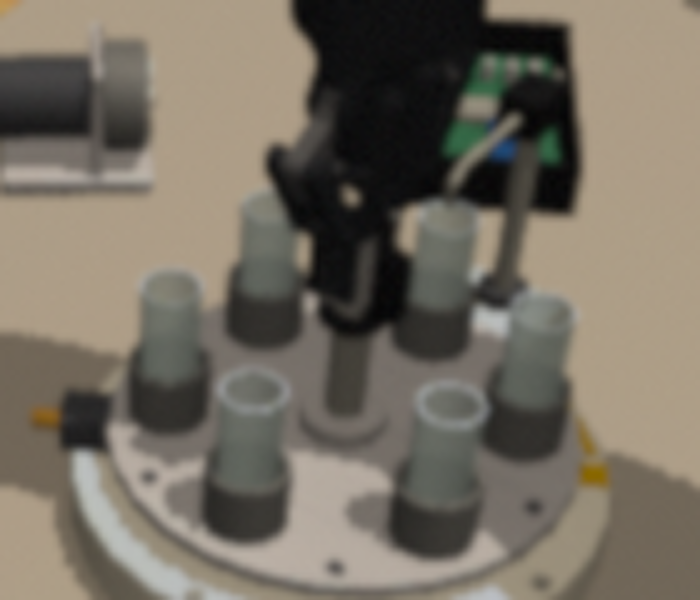

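The pockets are back on their original pixels, the torque is about 0.08 N m, and the vial at crop (445,220) is under the nozzle. I'm releasing and backing off.

Emit:
{"api": "arm_command", "payload": {"increments": "0 0 0 0; 0 0 0 0; 0 0 0 0; 0 0 0 0", "hand": 0.4}}

```text
time: 21.75
position: [0.5643, -0.2003, 0.1263]
tool_rot: [0.763, 0.646, 0.0, -0.0]
contact_force: [0.5, 0.5, -0.9]
gripper_width: 0.051
```

Emit:
{"api": "arm_command", "payload": {"increments": "0 0 -0.01 0; 0 0 -0.03 0; 0 0 -0.04 0; 0 0 -0.04 0; 0 0 -0.03 0"}}

```text
time: 22.38
position: [0.5645, -0.2001, 0.2789]
tool_rot: [0.763, 0.646, 0.0, 0.001]
contact_force: [0.4, 0.3, -0.6]
gripper_width: 0.0512
```

Emit:
{"api": "arm_command", "payload": {"increments": "-0.02 0.01 -0.03 0; -0.04 0.02 -0.03 0; -0.04 0.02 -0.02 0; -0.03 0.01 0 0; 0 0 0 0"}}

```text
time: 23.0
position: [0.6016, -0.3411, 0.3562]
tool_rot: [0.764, 0.645, 0.0, -0.0]
contact_force: [0.3, 1.7, 0.0]
gripper_width: 0.0513
```

```bash
python3 - <<'E'
from h import *
plan(.5641,-.2005,.1268,80.5,n=1)
for n,o in (("side",(270,100)),("top",(150,180))):
    im=r.capture(n)[:,:,::-1].copy();cv2.imwrite(f"pics/{n}11f.png",im)
    if n=="side": cv2.imwrite(f"pics/{n}11.png",cv2.resize(im[o[1]:o[1]+120,o[0]:o[0]+140],None,fx=5,fy=5,interpolation=cv2.INTER_CUBIC))
E
```

```text
t 23.0 pos [ 0.6016 -0.3411  0.3562] yaw 80.32 tilt [-0.0002  0.0003] F [0.3 1.7 0. ] w 0.0513 j7 1.58
0.1323 -0.0606 0.2294 -0.18
```

View pics/side11.png

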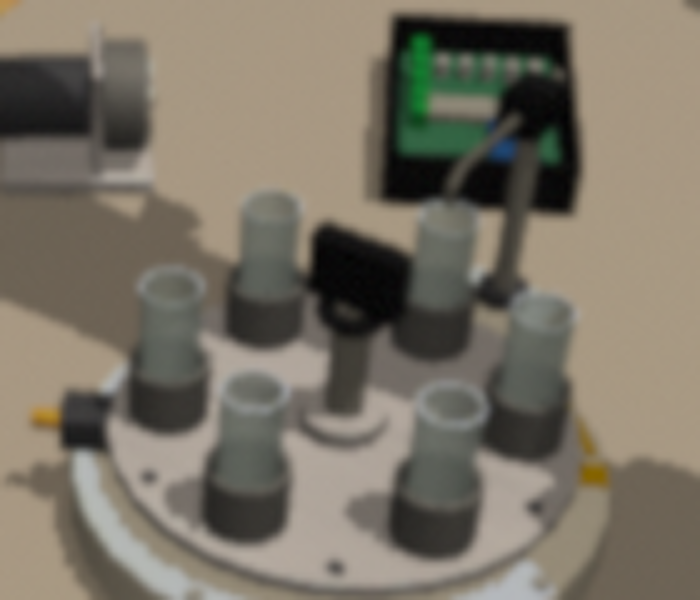

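View pics/side11f.png

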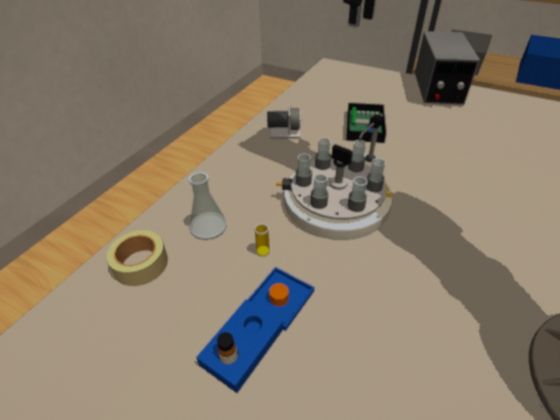

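View pics/top11f.png

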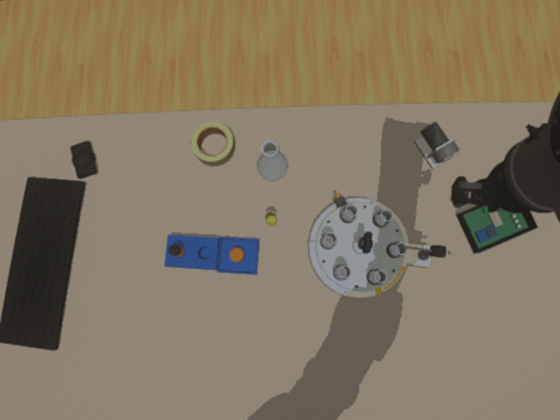

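All is in place: the cap is in the tray at (279,294), all six vials are seated, the knob has turned 60°, and the amber bottle and flask haven't moved. The arm is clear, so I'm handing in.

```bash
python3 -c "
from workcell import r
print(r.sign_off())"
```

```text
the job is handed in; nothing more can be done
None
```

The job is done and handed in, at about 23 s of the 72 s allowed.

- **Cap:** I lifted it off the clean vial and released it just above the tray floor. It stands upright in the cap tray.
- **Vial:** I lowered it into the empty pocket until it touched the floor. The push peaked at about 32 N on the wrist, with the vial bottom at roughly 0.053–0.054 m. I eased off before letting go, and its rim is level with its neighbours.
- **Carousel:** I turned the knob 60° counter-clockwise, from 20.5° to 80.5° tool yaw. The torque at the end was about 0.08 N m, so the wheel was resting in its detent.

**Last checks:** After I released the knob and backed off, the pockets were on their starting pixels and the bar showed a 60° turn. All six vials were seated, with the new one under the nozzle. The amber bottle and flask had not moved, and the arm touched nothing.

**Disagreement:** The two cameras differed by about 1–2 mm on where the pocket was. I settled this with a slow lowering and a 0.7 mm sideways correction when the side force reached 3 N. No check failed.

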